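# Set the strip gauge's stop to the pinned notch

### The arm

A 7-joint arm with a two-finger parallel gripper is mounted at the origin on a cart in front of the work surface, level with it; the furniture and walls round the work are solid. World frame = base frame: x ahead of the robot, y to its left, z up, the work surface at z = 0. Lengths are in m, angles in rad, forces in N, time in s.
With the tool pointing down it reaches from about 0.425 to 0.925 m from the base axis. Payload 6.8 kg.
Tool frame: the origin (TCP) lies midway between the tips of the shut fingers; the grasp point (between the pads) lies 19 mm behind it; z points along the fingers, y is the line along which they close (so a half turn about z gives the same grasp; the last joint's range is limited). The gripper opens to 85 mm and grips with 20 to 120 N. Pads are 22 mm wide; open, the fingers measure 114 mm over their backs; the gripper's body (76 mm by 85 mm) begins 54 mm behind the grasp point. The pads swing forward as they close: fully open they stand 13 mm farther back than shut.
Start: joints at [1.208, 0.477, 0.022, 1.555, -0.011, 1.109, -0.083], TCP at [0.17, -0.653, 0.231] pointing down, gripper open.
Joint ranges: [-2.96, 2.96], [-0.34, 2.1], [-1.41, 1.46], [0.24, 2.44], [-1.37, 4.51], [0.17, 1.92], [-2.96, 2.96]. Speed limits (rad/s): [2.39, 2.39, 3.14, 3.14, 3.14, 3.14, 3.14].

### API

Orientations are given as a unit quaternion [w, x, y, z].
In Python, from station import * gives the robot as it stands.
- The arm moves only by the shell command python3 -m creep 'ROWS' [FORCE]. ROWS is JSON, a list of rows, each a list of 7 numbers: the gripper command: -1 is shut, 1 is fully open, values between are in proportion, then the shift along the world's x, y, z in mm, then the turn, a rotation vector about the world's x, y, z in rad. A call has 1 to 5 rows; each row shifts and turns the commanded pose from where the row before left it; what a row does not reach is not made up. A row lasts 1/8 s, in which the tool goes at most 62.5 mm and 10.7 degrees, less where a joint would pass 70% of its speed; a pose out of reach is approached as far as the arm can. A call is refused whole if a number of a shift passes 62.5 or a number of a turn 0.188, either way. A call with a gripper value outside its range is refused whole. The fingers move at their own pace and stop on an object; FORCE is the grip in N (left out, the last holds). Time passes only in rows, so rows that do not move let the fingers close. It gives the time, the measured TCP pose, the force, the opening and the grip force at its end, in the units of the state.
- get_obs(): the state, without advancing time (a new reading comes with each control period).
- read_camera(name): name is "scene" or "top" or "wrist"; returns (picture, depth): 420x560x3 uint8, red, green, blue; 420x560 float32, m along the optical axis (not along the pixel's ray), 0 where there is no reading.
- camera_params(name): a dict with "intrinsics" (3x3 intrinsics, pixels), "cam_to_world" (4x4, takes a point from camera to world coordinates); the wrist camera has in their place "mount" (4x4, takes a point from camera to tool coordinates, whose origin is the TCP and whose axes are the flange's). Camera axes: x right, y up, looking along -z (the intrinsics and any distortion apply to the point x, -y, -z); pixel columns grow to the right and rows downward; lengths in m; the calibration is good to about 2 mm. A picture is of the moment at which its call begins: read the wrist's pose just before it. camera_params takes no time and is no camera call.
- hand_in(): hands the job in; it is judged then, once.
The state is a dict: "t": time; "q": joint angles; "joint_vel": joint speeds; "joint_torque": joint torques, N m; "eef_pos": TCP position; "tool_rot": TCP orientation; "contact_force": force on the tool from outside, world axes, zero at the start; "torque": the same for the moment, N m; "gripper_width": opening from 0.0 (shut) to 1.0 (fully open); "grasp_force": force on a finger pad.
Only numpy, scipy, OpenCV 4.12 (cv2) and the standard library are available. Lean on these libraries where they do the work, as an engineer would, in place of code of your own. Each camera call takes 0.05 s, during which the arm holds its last target. There are 200 camera calls.

### The job

Set the length gauge for the next glass strips: push the sliding stop along its rail until it drops into the notch beside the tall upright pin, and leave it seated there. Only push it with the fingers: do not grip it or lift it off the rail, and leave the things lying around the gauge where they are.

Things in the scene. Friction and masses are not known exactly. Their poses are not given: they have to be found in the camera images.
- gauge: strip gauge fixed to the table: plywood base 156 x 300 x 12 mm, notched steel rail (34 mm wide, top 30 mm above the table) along its y axis from y = -0.138 to +0.105. Origin: on the table under the middle notch; y runs along the rail towards the zero fence, x across it away from the robot. Notches 12 mm wide cross the rail top at y = -0.05, 0, +0.05
- fence_top (a point): middle of the top of the zero fence, an aluminium wall 100 mm wide and 20 mm thick across the gauge at y = +0.115, top 72 mm above the table. It closes the rail's +y end; the other end is open
- stop_top (a point): centre of the top of the sliding stop, an aluminium block with dark rubber ends astride the rail: 96 mm across the rail, 44 mm along it with its two end pads, flat end faces from 33 to 70 mm above the table, top at 70 mm; a small pointer nose on its far side. Magnets hold it down on the rail with about 10 N; it comes off if lifted
- runner (a joint): travel of the stop along the rail (m), 0 at the open end (centre at gauge y = -0.105), up to 0.185 towards the fence; starts below 0.03, before the first notch. It slides with 1 to 2 N and stays where it is left; from 3 to 5 mm before a notch's middle it jumps forward by itself into it, is centred and held, and takes about 10 N to push on out of it
- stop_right_pad: block of dark rubber forming the stop's flat end face towards the rail's open end (-y of the gauge), 96 mm wide, 37 mm high, 14 mm thick; origin at its centre, 51.5 mm above the table and 15 mm from the stop's middle. Pushing here moves the stop towards the zero fence
- stop_left_pad: the same pad on the stop's opposite end face, towards the zero fence (+y of the gauge)
- stop (a joint): how far the stop is lifted off its rail (m): 0 sitting on the rail, grows upward
- plunger (a joint): how far the stop's spring plunger is down (m): about 0 while it rides on the rail top, about 0.003 dropped into a notch. Its dark button, 12 mm across, stands on a stem over the middle of the stop's top (button top 84.5 mm above the table) and sinks with it
- job_pin: upright steel pin, 54 mm tall, 10 mm thick with a 16 mm head, fixed in one of three holes in the base beside the notches, 72 mm behind the rail's centre line (gauge x = +0.072): it stands exactly abreast of the wanted notch. Origin at its foot, 12 mm above the table; its axes are parallel to the gauge's. The two other holes are closed by low plugs 4 mm high
- tub: clear open food tub with some black glass pieces, 118 x 172 x 73 mm, loose, behind the gauge
- glue_bottle: white glue bottle with a red tip, 59 mm across, 152 mm tall, loose, behind the gauge
- tape_roll: roll of masking tape lying flat, 111 mm across, 25 mm high, loose, left of the gauge
- nippers: tile nippers with red grips, 61 x 188 x 14 mm, loose, lying in front of the gauge
- tweezers: steel tweezers, 15 x 125 x 8 mm, loose, lying right of the gauge

How it is judged:
At the end, for the whole second after the job is handed in: The stop rests in the notch abreast of the tall pin: its centre within 3 mm of the pin along the rail, its plunger dropped by more than 1.5 mm, sitting on the rail (lifted less than 3 mm) and still (y of stop_top in the frame of job_pin between -0.003 and 0.003 m and value of joint plunger above 0.0015 m and value of joint stop below 0.003 m and linear speed of stop_right_pad below 0.01 m/s); the robot touches nothing.
It fails at once if the stop is lifted off its rail (more than 5 mm) (value of joint stop above 0.005 m).
It fails at once if the stop is gripped: fingers press on both its end faces at once (more than 1 N each) (contact force between the fingers and stop_right_pad above 1 N and contact force between the fingers and stop_left_pad above 1 N).
It fails at once if a thing lying around the gauge is moved by more than 20 mm (distance of any of tub, glue_bottle, tape_roll, nippers, tweezers from where it was at the start of the episode above 0.02 m).
It also fails if it takes over 40 s, if anything falls off the work surface, if the arm or the gripper's body presses on something with over 40 N, if the wrist force passes 120 N, or if a joint passes its speed limit or range.

## Working session

There is one attempt and no reset: what is moved stays moved. The work goes in short steps, Python scripts to look and compute and a shell command to move; the robot and the scene stay as the last step left them, time stands still between calls to the robot, and variables do not carry over. Pictures are saved under pics/ and viewed, at most 10 in all, crops included, and the job is handed in when it is done.

```bash
mkdir -p pics; python3 - <<'E'
from station import *
import cv2,numpy as np
for n in("scene","top"):
    p,d=read_camera(n); np.savez(n+".npz",p=p,d=d,K=camera_params(n)["intrinsics"],T=camera_params(n)["cam_to_world"])
    cv2.imwrite(f"pics/{n}.png",p[:,:,::-1]); print(n,camera_params(n))
o=get_obs();print(o["t"],o["eef_pos"],o["tool_rot"])
E
```

```text
scene {'intrinsics': array([[423.65530685,   0.        , 279.48627911],
       [  0.        , 423.65530685, 212.14373781],
       [  0.        ,   0.        ,   1.        ]]), 'cam_to_world': array([[ 0.84604383,  0.221741  , -0.48481003,  0.15048326],
       [-0.53243635,  0.39726836, -0.74745527, -0.62110394],
       [ 0.0268582 ,  0.89051041,  0.45416941,  0.47639969],
       [ 0.        ,  0.        ,  0.        ,  1.        ]])}
top {'intrinsics': array([[391.29612288,   0.        , 278.12156574],
       [  0.        , 391.29612288, 208.24483999],
       [  0.        ,   0.        ,   1.        ]]), 'cam_to_world': array([[ 0.02054752,  0.99311773, -0.11530382,  0.46979834],
       [-0.99918692,  0.01639671, -0.03683268, -0.00882786],
       [-0.03468859,  0.11596689,  0.99264716,  0.99586777],
       [ 0.        ,  0.        ,  0.        ,  1.        ]])}
0.1 [ 0.16997698 -0.65269874  0.23041696] [-8.05383693e-04  9.91895186e-01  1.27056151e-01 -1.58344165e-04]
```

View pics/top.png

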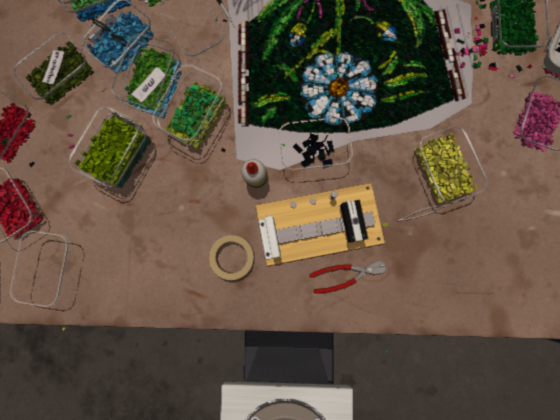

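View pics/scene.png

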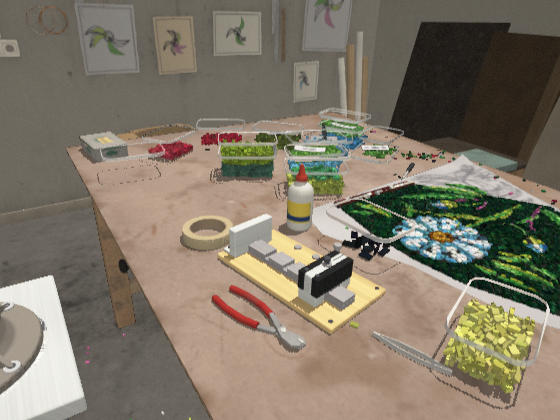

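```bash
python3 - <<'E'
import cv2,numpy as np
t=np.load("top.npz")["p"][175:275,245:395,::-1]; s=np.load("scene.npz")["p"][205:335,210:390,::-1]
a=cv2.resize(t,None,fx=5,fy=5,interpolation=cv2.INTER_CUBIC); b=cv2.resize(s,None,fx=4,fy=4,interpolation=cv2.INTER_CUBIC)
cv2.imwrite("pics/ta.png",a);cv2.imwrite("pics/sb.png",b)
E
```

```text
(no output)
```

View pics/ta.png

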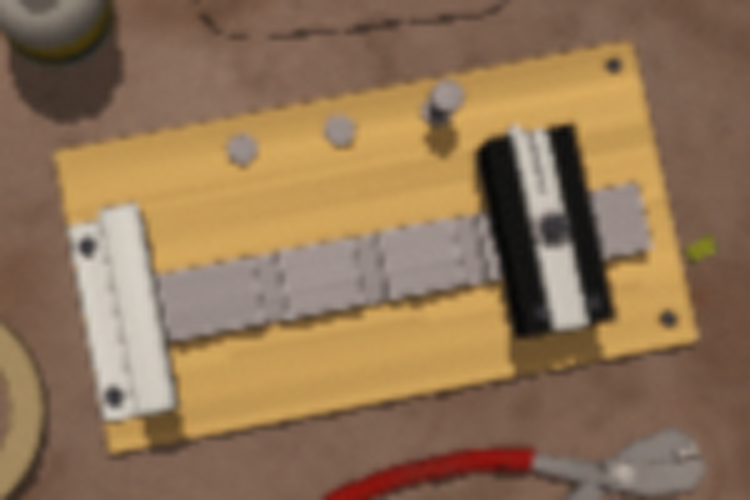

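View pics/sb.png

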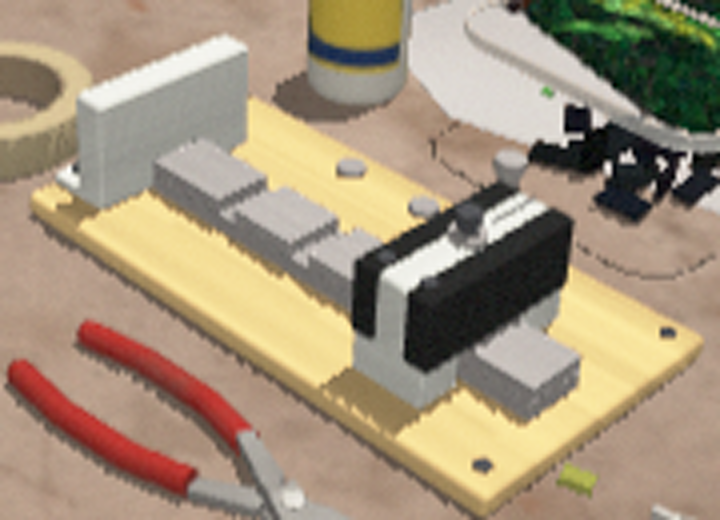

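The pin (crop 440,105) stands at the first notch from the open end. The plugs (340,130) and (241,150) are at the other two. The stop's button is at (554,229), just before the first notch. Next I compute the poses.

```bash
python3 - <<'E'
import numpy as np
f=np.load("top.npz");K,T=f["K"],f["T"]
def ray(u,v,z):
    u=(u+.5)/5-.5+245; v=(v+.5)/5-.5+175
    d=T[:3,:3]@np.array([(u-K[0,2])/K[0,0],-(v-K[1,2])/K[1,1],-1]); o=T[:3,3]
    return (o+d*(z-o[2])/d[2])[:2]
c=[ray(*p,.012) for p in[(55,152),(632,42),(698,343),(108,455)]]
print("corners",np.round(c,4),[np.linalg.norm(c[i]-c[i-1]).round(4) for i in range(4)])
y=(c[0]-c[1])+(c[3]-c[2]); y/=np.linalg.norm(y); x=np.array([y[1],-y[0]])
p1=ray(340,130,.016);p2=ray(241,150,.016)
o=(p1+p2-y*.05)/2-x*.072; print("origin",o,"y",y,"x",x,"yaw",np.degrees(np.arctan2(-y[0],y[1])))
g=lambda p:np.round([(p-o)@x,(p-o)@y],4)
for n,p in dict(p1=p1,p2=p2,pinhead=ray(446,98,.066),button=ray(554,229,.0845),stopRfar=ray(574,126,.07),stopRnear=ray(610,316,.07),fence=ray(137,310,.072),cc=sum(c)/4,tweez=ray(775,215,.0)).items(): print(n,p.round(4),g(p))
tip=o-y*.15; print(tip)
E
```

```text
corners [[ 0.5914  0.0851]
 [ 0.6523 -0.2062]
 [ 0.501  -0.2377]
 [ 0.4397  0.0545]] [np.float64(0.1548), np.float64(0.2976), np.float64(0.1545), np.float64(0.2985)]
origin [ 0.53362288 -0.07340218] y [-0.20505246  0.97875098] x [0.97875098 0.20505246] yaw 11.832569853827222
p1 [ 0.6045 -0.059 ] [ 0.0723 -0.0004]
p2 [ 0.5935 -0.0093] [0.0717 0.0504]
pinhead [ 0.6138 -0.1069] [ 0.0716 -0.0492]
button [ 0.5502 -0.1551] [-0.0005 -0.0834]
stopRfar [ 0.6007 -0.167 ] [ 0.0465 -0.1053]
stopRnear [ 0.511  -0.1834] [-0.0447 -0.1031]
fence [0.5095 0.0385] [-0.0006  0.1145]
cc [ 0.5461 -0.0761] [ 0.0117 -0.0052]
tweez [ 0.5667 -0.2798] [-0.0099 -0.2088]
[ 0.56438074 -0.22021482]
```

The gauge yaw is 11.8°. The stop centre is at gauge y ≈ -0.083 and the target is -0.05, so the push is about 33 mm along (-0.205, 0.979). I'll shut the gripper, go to the open end and turn 87°, so the narrow side of the fingers pushes.

```bash
python3 -m creep '[[-1,28,32,0,0,0,0.109],[-1,28,32,0,0,0,0.109],[-1,28,32,0,0,0,0.109],[-1,28,32,0,0,0,0.109],[-1,28,32,0,0,0,0.109]]'
python3 -m creep '[[-1,28,32,0,0,0,0.109],[-1,28,32,0,0,0,0.109],[-1,28,32,0,0,0,0.109],[-1,28,32,0,0,0,0.109],[-1,28,32,0,0,0,0.109]]'
python3 -m creep '[[-1,28,32,0,0,0,0.109],[-1,28,32,0,0,0,0.109],[-1,28,30,0,0,0,0.109],[-1,28,30,0,0,0,0.109],[-1,0,0,0,0,0,0]]'
```

```text
t: 0.72
eef_pos: [0.3113, -0.4915, 0.2311]
tool_rot: [-0.0, 0.92, 0.392, -0.0]
contact_force: [0.2, -0.1, 0.1]
gripper_width: -0.0
grasp_force: 0.0
t: 1.35
eef_pos: [0.4511, -0.3315, 0.2312]
tool_rot: [-0.0, 0.781, 0.625, -0.0]
contact_force: [0.5, -0.8, -1.0]
gripper_width: 0.003
grasp_force: 0.0
t: 1.98
eef_pos: [0.5643, -0.2045, 0.2312]
tool_rot: [-0.0, 0.626, 0.78, 0.001]
contact_force: [0.2, 0.6, 0.6]
gripper_width: -0.001
grasp_force: 0.0
```

```bash
python3 -m creep '[[-1,-3,0,-45,0,0,0],[-1,0,0,-45,0,0,0],[-1,0,0,-40,0,0,0],[-1,0,0,0,0,0,0]]'
python3 - <<'E'
from station import *
import cv2
a=[cv2.resize(read_camera(n)[0][:,:,::-1][s],(400,400)) for n,s in(("scene",slice(140,None)),("wrist",slice(None)))]
cv2.imwrite("pics/c1.png",cv2.hconcat(a))
E
```

```text
t: 2.48
eef_pos: [0.556, -0.2093, 0.0984]
tool_rot: [-0.003, 0.629, 0.777, -0.002]
contact_force: [0.1, 0.7, 0.3]
gripper_width: -0.0
grasp_force: 0.0
```

View pics/c1.png

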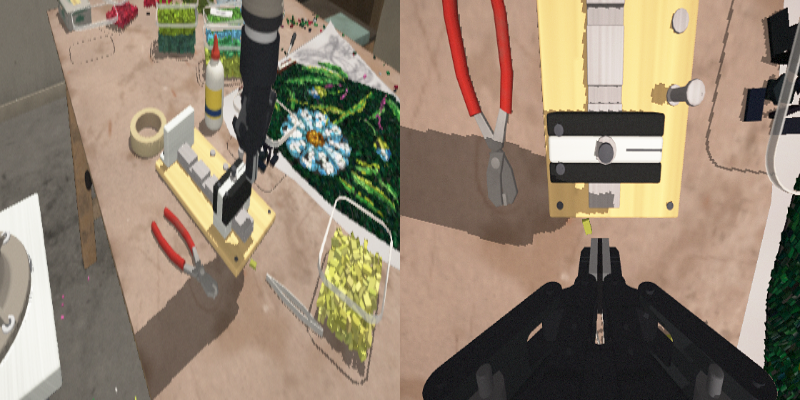

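The wrist view shows the fingers (600,240) in line with the rail and the stop (605,150), with the pin at (690,95). I descend and begin pushing gently.

```bash
python3 -m creep '[[-1,5,0,-25,0,0,0],[-1,0,0,-25,0,0,0],[-1,0,0,0,0,0,0]]'
python3 -m creep '[[-1,-1,4,0,0,0,0],[-1,-1,4,0,0,0,0],[-1,-1,4,0,0,0,0],[-1,0,0,0,0,0,0]]'
```

```text
t: 2.95
eef_pos: [0.5641, -0.2095, 0.0519]
tool_rot: [-0.0, 0.629, 0.777, -0.0]
contact_force: [0.9, -0.2, 0.1]
gripper_width: -0.0
grasp_force: 0.0
t: 3.45
eef_pos: [0.5613, -0.1967, 0.0518]
tool_rot: [0.0, 0.629, 0.778, 0.0]
contact_force: [0.5, -0.8, -0.3]
gripper_width: 0.001
grasp_force: 0.0
```

```bash
for i in 1 2 3; do python3 -m creep '[[-1,-0.6,3,0,0,0,0],[-1,-0.6,3,0,0,0,0],[-1,-0.6,3,0,0,0,0],[-1,0,0,0,0,0,0]]' | egrep 'eef|contact'; done
```

```text
eef_pos: [0.5593, -0.1878, 0.0513]
contact_force: [-0.1, 0.2, 0.2]
eef_pos: [0.5574, -0.1786, 0.0513]
contact_force: [0.2, -0.0, 0.9]
eef_pos: [0.5557, -0.1694, 0.0513]
contact_force: [-0.1, -0.3, 1.9]
```

```bash
python3 - <<'E'
from station import *
import cv2
a=read_camera("top")[0][175:275,265:395,::-1]; b=read_camera("wrist")[0][:,:,::-1]
cv2.imwrite("pics/c2.png",cv2.hconcat([cv2.resize(a,(400,308),interpolation=cv2.INTER_CUBIC),cv2.resize(b,(400,308))]))
E
```

```text
(no output)
```

View pics/c2.png

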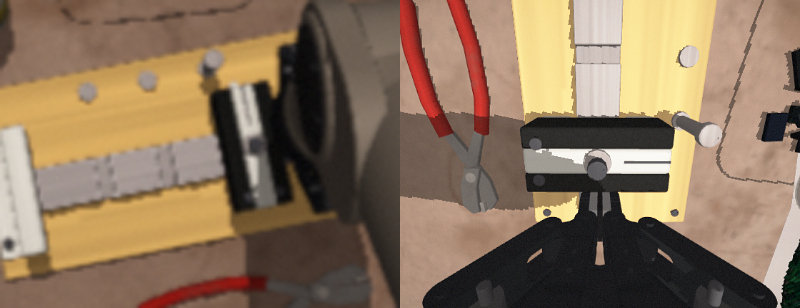

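The fingers are touching and the stop has moved 17 mm, to y ≈ -0.066. About 12 mm remain before the jump.

```bash
cat > btn.py <<'E'
from station import *
import numpy as np,cv2
p,_=read_camera("top");c=camera_params("top");K,T=c["intrinsics"],c["cam_to_world"]
o=np.array([.5336,-.0734]);y=np.array([-.205,.979])
# white strip of stop top: bright low-saturation pixels in the stop's area
h=cv2.cvtColor(p,cv2.COLOR_RGB2HSV);m=((h[...,1]<40)&(h[...,2]>165)).astype(np.uint8)
m[:, :300]=0;m[:,375:]=0;m[:195]=0;m[245:]=0
n,l,s,ce=cv2.connectedComponentsWithStats(m);i=1+s[1:,4].argmax();u,v=ce[i]
d=T[:3,:3]@np.array([(u-K[0,2])/K[0,0],-(v-K[1,2])/K[1,1],-1]);q=T[:3,3]+d*(.07-T[2,3])/d[2]
e=get_obs();print("t",e["t"],"area",s[i,4],"px",(u,v),"stop y",(q[:2]-o)@y,"tcp y",(e["eef_pos"][:2]-o)@y,"F",e["contact_force"].round(1))
E
python3 btn.py
python3 -m creep '[[-1,-0.6,3,0,0,0,0],[-1,-0.6,3,0,0,0,0],[-1,-0.6,3,0,0,0,0],[-1,0,0,0,0,0,0]]' | egrep 'eef|contact'; python3 btn.py
python3 -m creep '[[-1,-0.2,1,0,0,0,0],[-1,0,0,0,0,0,0]]' | egrep 'contact'; python3 btn.py
python3 -m creep '[[-1,-0.2,1,0,0,0,0],[-1,0,0,0,0,0,0]]' | egrep 'contact'; python3 btn.py
```

```text
t 5.1 area 109 px (np.float64(308.1284403669725), np.float64(227.63302752293578)) stop y 0.026699601625667483 tcp y -0.09900064447504876 F [ 0.2 -0.7  0.2]
eef_pos: [0.5538, -0.1604, 0.0513]
contact_force: [-0.0, -0.6, -0.5]
t 5.65 area 125 px (np.float64(307.816), np.float64(228.592)) stop y 0.02786261911749499 tcp y -0.08954790286046396 F [ 1.4  0.1 -0.2]
contact_force: [0.2, -0.2, -0.5]
t 5.95 area 110 px (np.float64(308.07272727272726), np.float64(227.65454545454546)) stop y 0.02683858265369318 tcp y -0.08902621130371322 F [-0.7 -1.5  0.1]
contact_force: [0.3, -0.1, 0.2]
t 6.25 area 109 px (np.float64(308.0), np.float64(227.6422018348624)) stop y 0.02700149351841491 tcp y -0.08822707625161869 F [-0.2 -0.2 -0.3]
```

The mask picked the rail, so I look directly.

```bash
python3 - <<'E'
from station import *
import cv2
a=read_camera("scene")[0][205:335,210:390,::-1]; b=read_camera("wrist")[0][100:300,140:440,::-1]
cv2.imwrite("pics/c3.png",cv2.hconcat([cv2.resize(a,(400,300),interpolation=cv2.INTER_CUBIC),cv2.resize(b,(400,300))]))
E
```

```text
(no output)
```

View pics/c3.png

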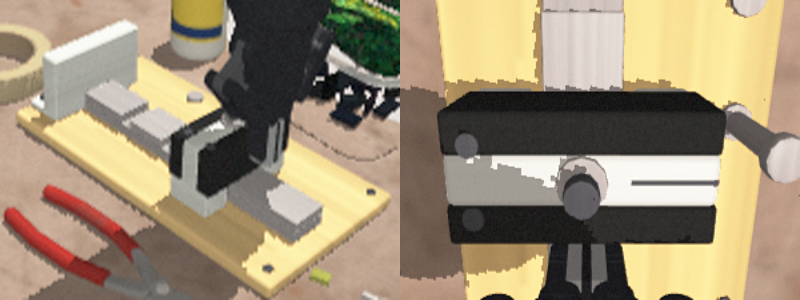

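```bash
cat > w.py <<'E'
from station import *
import numpy as np
from scipy.spatial.transform import Rotation as R
e=get_obs();p,d=read_camera("wrist");c=camera_params("wrist");K,M=c["intrinsics"],c["mount"]
w,x,y_,z=e["tool_rot"];Rt=R.from_quat([x,y_,z,w]).as_matrix()
v,u=np.mgrid[:420,:560]
P=np.stack([(u-K[0,2])/K[0,0]*d,-(v-K[1,2])/K[1,1]*d,-d],-1)@M[:3,:3].T+M[:3,3]
P=P@Rt.T+e["eef_pos"]
o=np.array([.5336,-.0734]);Y=np.array([-.205,.979]);X=np.array([.979,.205])
gx=(P[...,:2]-o)@X;gy=(P[...,:2]-o)@Y;Z=P[...,2]
top=(d>0)&(abs(Z-.07)<.004)&(abs(gx)<.048)&(abs(gx)>.015)&(gy>-.12)&(gy<0)
print("t",e["t"],"tcp y",(e["eef_pos"][:2]-o)@Y,"top z",np.median(Z[top]),"top y 2/98%",np.percentile(gy[top],[2,98]))
pin=(d>0)&(abs(gx-.072)<.012)&(abs(Z-.066)<.004)&(gy>-.09)&(gy<0)
print("pin head n",pin.sum(),np.percentile(gy[pin],[2,98]) if pin.any() else"")
b=(d>0)&(abs(gx)<.012)&(Z>.076)&(gy>-.07)&(gy<-.03)
print("button top",np.percentile(Z[b],95),np.median(gy[b&(Z>np.percentile(Z[b],50))]))
E
python3 w.py
```

```text
t 6.35 tcp y -0.08821457473490538 top z 0.068169016033397 top y 2/98% [-0.07504843 -0.03326461]
pin head n 851 [-0.05544844 -0.04171301]
button top 0.14765121015551094 -0.06823057963838208
```

The stop is 5.6 mm short of the pin, so I continue in 1 mm steps.

```bash
sed -i 's/Z>.076)/Z>.076)\&(Z<.095)/' w.py
for i in 1 2 3; do python3 -m creep '[[-1,-0.2,1,0,0,0,0],[-1,0,0,0,0,0,0]]' | egrep contact; python3 w.py; done
```

```text
contact_force: [0.1, 0.7, -0.0]
t 6.65 tcp y -0.0866891720460679 top z 0.06821616469539266 top y 2/98% [-0.06924453 -0.027631  ]
pin head n 840 [-0.05553438 -0.0416471 ]
button top 0.08049236491106558 -0.04873707626388471
contact_force: [-0.5, -0.6, -0.2]
t 6.95 tcp y -0.08576770086265545 top z 0.06817991468686868 top y 2/98% [-0.06936689 -0.02764623]
pin head n 842 [-0.05541628 -0.04167764]
button top 0.08044785414664841 -0.048919601150921796
contact_force: [0.5, -0.6, -0.4]
t 7.25 tcp y -0.0849028811366337 top z 0.06817247443352259 top y 2/98% [-0.06929735 -0.02760701]
pin head n 832 [-0.05550409 -0.0416356 ]
button top 0.08047816658463623 -0.048855576179199514
```

It jumped: stop mid is -0.0485 against the pin's -0.0486, and the button has sunk. I back off, rise and check.

```bash
python3 -m creep '[[-1,2,-10,0,0,0,0],[-1,4,-20,0,0,0,0],[-1,0,0,20,0,0,0],[-1,0,0,30,0,0,0],[-1,0,0,0,0,0,0]]'; python3 w.py
python3 -m creep '[[-1,0,0,40,0,0,0],[-1,0,0,0,0,0,0],[-1,0,0,0,0,0,0]]'; python3 w.py
```

```text
t: 7.92
eef_pos: [0.5611, -0.1867, 0.1049]
tool_rot: [0.003, 0.629, 0.777, 0.001]
contact_force: [-0.2, 0.1, -0.8]
gripper_width: 0.001
grasp_force: 0.0
t 7.925 tcp y -0.11655965073654773 top z 0.06819014473709997 top y 2/98% [-0.0695889  -0.02801582]
pin head n 527 [-0.05594859 -0.04216433]
button top 0.08072301156068382 -0.049165121916501756
t: 8.35
eef_pos: [0.5583, -0.1862, 0.1408]
tool_rot: [-0.0, 0.629, 0.777, -0.0]
contact_force: [-0.6, -0.2, 0.9]
gripper_width: 0.002
grasp_force: 0.0
t 8.35 tcp y -0.11550585259838998 top z 0.06819172401913501 top y 2/98% [-0.06970917 -0.0279746 ]
pin head n 368 [-0.0559863  -0.04194633]
button top 0.08064006534374618 -0.04923900169617657
```

```bash
python3 -c "
from station import *
print(hand_in())"
```

```text
the job is handed in; nothing more can be done
None
```

The stop is seated in the notch beside the tall pin: its centre measured within about 0.5 mm of the pin along the rail and its plunger button had dropped. The fingers were withdrawn clear, and I handed the job in at about 8 s; no verdict came back.

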